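# Change the sample on the hot plate

### The arm

A 6-joint arm with a two-finger parallel gripper is mounted at the origin on the work surface. World frame = base frame: x ahead of the robot, y to its left, z up, the work surface at z = 0. Lengths are in m, angles in rad, forces in N, time in s.
With the tool pointing down it reaches from about 0.275 to 0.85 m from the base axis. Payload 19 kg.
Tool frame: the origin (TCP) lies midway between the tips of the shut fingers; the grasp point (between the pads) lies 19 mm behind it; z points along the fingers, y is the direction in which the jaws open and shut (so a half turn about z gives the same grasp; the last joint's range is limited). The gripper opens to 85 mm and grips with 20 to 120 N. Pads are 22 mm wide; open, the fingers measure 114 mm over their backs; the gripper's body (76 mm by 85 mm) begins 54 mm behind the grasp point. The pads swing forward as they close: fully open they stand 13 mm farther back than shut.
Start: joints at [1.018, 0.15, 1.437, -0, 1.554, -0.134], TCP at [0.234, 0.525, 0.192] pointing down, gripper open.
Joint ranges: [-2.8, 2.8], [-0.68, 2.1], [0.12, 2.68], [-1.39, 4.53], [0.16, 2.79], [-2.81, 2.81]. Speed limits (rad/s): [1.89, 1.89, 2.22, 3.01, 3.01, 3.01].

### API

Orientations are given as a rotation vector (axis times angle).
In Python, from bench import sensors, eyes, manip, silhouettes, pinpoint gives the robot as it stands. The module is installed in compiled form; this text tells all that it offers.
- The arm moves only by the tool arm_command, never from a script. Its argument "increments" is a list that holds one entry, the list of rows, each a list of 7 numbers: the opening, from -1 (shut) to 1 (fully open), so that 0 is half open, then the shift along the tool's x, y, z in cm, then the turn, a rotation vector about the tool's x, y, z in rad. In form: [[[gripper, tx, ty, tz, rx, ry, rz], ...]]. A call has 1 to 10 rows; each row is the pose to reach, as a shift and turn from the pose commanded when the call began, along the tool's axes at that moment; what a row does not reach only later rows make up. A row lasts 1/12 s, in which the tool goes at most 41.7 mm and 7.16 degrees, less where a joint would pass 70% of its speed; a pose out of reach is approached as far as the arm can. A call with a gripper value outside its range is refused whole. The fingers move at their own pace and stop on an object; "squeeze" is the grip in N (left out, the last holds). Time passes only in rows, so rows that repeat a pose let the fingers close. It gives the time, the measured TCP pose, the force and the opening at its end, in the units of the state.
- sensors.get_state(): the state, without advancing time (a new reading comes with each control period).
- eyes.capture(name): name is "scene" or "top" or "wrist"; returns a dict with "frame" (480x640x3 uint8, red, green, blue), "depth" (480x640 float32, m along the optical axis (not along the pixel's ray), 0 where there is no reading), "intrinsics" (3x3 intrinsics, pixels), "rvec" (rotation vector, rad) and "tvec" (3), from world to camera coordinates, as OpenCV has them. Camera axes: x right, y down, z forward; pixel columns grow to the right and rows downward; lengths in m; the calibration is good to about 2 mm. A picture is of the moment at which its call begins.
- manip.hand_in(): hands the job in, once; it reports no verdict.
Trained networks look in a picture, given as the dict that the camera call returned (one of the last four; its "shot" number tells which), for a name from the list of things; names that differ only in an ending like _2 or _b are one class to them, and where a whole thing is asked for, a point or a joint stands for the part that bears it (a point fixed in the world has none). Each returns a list of dicts, best first, with "conf" (0 to 1); they miss things now and then, are a little off and sometimes report something else, mostly with a low value. They report only what shows in the picture. A call takes as long as a camera call. They do not tell look-alikes from the thing itself.
- silhouettes(picture, query): "mask" (480x640 bool, what is visible of it).
- pinpoint(picture, query): "point" ([x, y, z] in m, in world coordinates, good to about 4 mm: a listed point, or the origin of a listed thing).
The state is a dict: "t": time; "joint_pos": joint angles; "qd": joint speeds; "tau": joint torques, N m; "position": TCP position; "orientation": TCP orientation; "wrist_force": force on the tool from outside, world axes, zero at the start; "wrist_torque": the same for the moment, N m; "grip_width": opening from 0.0 (shut) to 1.0 (fully open).
Only numpy, scipy, OpenCV 4.12 (cv2) and the standard library are available. Lean on these libraries where they do the work, as an engineer would, in place of code of your own. Each camera call takes 0.05 s, during which the arm holds its last target. There are 200 camera calls.

### The job

The conical flask on the hot plate is done: set it down upright on the round cork mat, wholly on the mat. Then stand the tall slender bottle upright in the middle of the hot plate's round plate, and last turn the dial clockwise (seen from above) all the way to its stop. Keep both upright as you carry them, set them down rather than drop them, and leave the other things on the bench where they are.

Things in the scene. Friction and masses are not known exactly. Their poses are not given: they have to be found in the camera images.
- hotplate: Electric hot plate, fixed: steel case 300 (along its x) x 240 x 70 high. Origin: centre of its underside, on the bench; its -x side is the front, with the dial on the front deck, its z is up. On the rear part of the case lies a black round plate, 180 in diameter, whose top is 82 above the bench.
- plate_centre (a point): Centre of the top face of the hot plate's round plate (45 behind the case's centre, 82 above the bench).
- dial_grip (a point): Grip point of the dial: on its axis, 37 above the case's deck (107 above the bench), 160 in front of the plate's centre. The dial is a black disc with an upright bar grip 42 long (along this point's x, which turns with the dial) x 14 thick; the bar's top is 7 above this point, the deck is 37 below it.
- dial (a joint): Dial angle in rad, growing as it is turned clockwise seen from above; stops at 0 (bar in line with the case's x) and at 1.5. It stays where it is left.
- mat: Round cork mat, fixed, 160 in diameter, 6 thick, lying on the bench. Origin: centre of its underside.
- flask: Conical amber glass flask with a fixed aluminium cap, about 0.3 kg. Origin: centre of its underside, z up along its axis. Base 90 in diameter, tapering from height 12 to a neck 30 in diameter from height 85 to 130, cap 33 in diameter from 130 to 146 (top). It starts on the hot plate.
- bottle: Tall slender amber glass bottle with a fixed aluminium cap, about 0.38 kg. Origin: centre of its underside, z up along its axis. Body 62 in diameter up to height 115, tapering to a neck 30 in diameter from height 138 to 180, cap 33 in diameter from 180 to 196 (top). It starts on the bench.
- jar: Bystander: squat amber glass jar, 76 in diameter, 85 high, loose on the bench. Origin: centre of its underside.
- cup: Bystander: open steel cup, 72 in diameter at the rim, 90 high, loose on the bench. Origin: centre of its underside.
- spatula: Bystander: spatula 240 long lying on the bench, left of the hot plate. Origin: middle of its length, on its underside.
There are look-alikes about, which are no part of the job. Leave any turquoise look-alike of the bottle alone. Of the things shaped like the mat, the cork one is meant.

How it is judged:
On the way, in this order (a step that is already met when the one before it is completed fails the run):
1. the conical flask stands on the cork mat, let go (horizontal distance between flask and mat below 0.036 m and z of flask in the frame of mat below 0.01 m and angle between flask's own z axis and vertical below 0.06 rad and contact force between the fingers and flask below 0.05 N and linear speed of flask below 0.02 m/s), for 0.2 s.
2. the tall bottle stands in the middle of the plate, let go (horizontal distance between bottle and plate_centre below 0.03 m and z of bottle in the frame of plate_centre below 0.004 m and angle between bottle's own z axis and vertical below 0.06 rad and contact force between the fingers and bottle below 0.05 N and linear speed of bottle below 0.02 m/s), for 0.2 s.
3. the dial is turned to its clockwise stop (value of joint dial above 1.35 rad), for 0.2 s.
At the end, for the whole second after the job is handed in: The flask stands upright at rest wholly on the cork mat (axis within 36 mm of the mat's centre); the tall bottle stands upright at rest in the middle of the plate (axis within 30 mm of the plate's centre); the dial is at its clockwise stop (above 1.35 of 1.5 rad); both are let go (horizontal distance between flask and mat below 0.036 m and z of flask in the frame of mat below 0.01 m and angle between each of flask, bottle's own z axis and vertical below 0.06 rad and contact force between the fingers and flask below 0.05 N and horizontal distance between bottle and plate_centre below 0.03 m and z of bottle in the frame of plate_centre below 0.004 m and contact force between the fingers and bottle below 0.05 N and linear speed of each of flask, bottle below 0.01 m/s and value of joint dial above 1.35 rad); the robot touches nothing.
It fails at once if the flask or the bottle is tipped more than 20 degrees (angle between any of flask, bottle's own z axis and vertical above 0.35 rad).
It fails at once if the flask or the bottle is dropped (falls freely more than about 12 mm) ((contact force between flask and anything else below 0.001 N and linear speed of flask above 0.5 m/s) or (contact force between bottle and anything else below 0.001 N and linear speed of bottle above 0.5 m/s)).
It fails at once if the jar, cup or spatula is moved more than 20 mm (distance of any of jar, cup, spatula from where it was at the start of the episode above 0.02 m).
It also fails if it takes over 70 s, if anything falls off the work surface, if the arm or the gripper's body presses on something with over 40 N, if the wrist force passes 120 N, or if a joint passes its speed limit or range.

## Working session

There is one attempt and no reset: what is moved stays moved. The work goes in short steps, Python scripts to look and compute and a tool call to move; the robot and the scene stay as the last step left them, time stands still between calls to the robot, and variables do not carry over. Pictures are saved under pics/ and viewed, about 8 in all and at most 12, crops included, and the job is handed in when it is done.

Besides the shell and the picture viewer there is one more tool, called after "Call:" as a command line: name --argument value ..., lists and objects as JSON in quotes. arm_command: Moves the arm, as the interface text tells. Its arguments: {"type":"object","properties":{"increments":{"type":"array","items":{"type":"array","items":{"type":"array","items":{"type":"number"}}}},"squeeze":{"type":"number"}},"required":["increments"]}

```bash
mkdir -p pics
cat > h.py <<'E'
import numpy as np,cv2
from bench import sensors,eyes,manip,silhouettes,pinpoint
def save(p,n,box=None,s=1):
    f=p["frame"][:,:,::-1]
    if box: x0,y0,x1,y1=box; f=f[y0:y1,x0:x1]
    cv2.imwrite("pics/"+n,cv2.resize(f,None,fx=s,fy=s,interpolation=cv2.INTER_CUBIC))
def proj(p,X): return cv2.projectPoints(np.float64([X]),p["rvec"],p["tvec"],p["intrinsics"],None)[0].ravel()
def cloud(p,m):
    v,u=np.nonzero(m&(p["depth"]>0)); d=p["depth"][v,u].astype(float); K=p["intrinsics"]
    c=np.c_[(u-K[0,2])/K[0,0]*d,(v-K[1,2])/K[1,1]*d,d]
    return (c-np.ravel(p["tvec"]))@cv2.Rodrigues(np.float64(p["rvec"]))[0]
E
python3 - <<'E'
from h import *
np.set_printoptions(precision=3,suppress=True)
for n in("scene","top"):
    p=eyes.capture(n); save(p,n+"1.png")
    for q in["plate_centre","hotplate","dial_grip","mat","flask","bottle","jar","cup","spatula"]:
        print(n,q,[(round(d["conf"],2),np.array(d["point"]),proj(p,d["point"]).astype(int)) for d in pinpoint(p,q)])
print(sensors.get_state())
E
```

```text
scene plate_centre [(0.96, array([0.583, 0.222, 0.08 ]), array([363, 254]))]
scene hotplate [(0.69, array([ 0.535,  0.207, -0.   ]), array([362, 267]))]
scene dial_grip [(0.51, array([0.421, 0.19 , 0.106]), array([370, 213]))]
scene mat [(0.86, array([ 0.46 , -0.094, -0.003]), array([274, 232])), (0.69, array([ 0.266, -0.301,  0.   ]), array([243, 189]))]
scene flask [(0.74, array([0.594, 0.215, 0.088]), array([360, 253]))]
scene bottle [(0.86, array([ 0.634, -0.076, -0.003]), array([254, 265])), (0.83, array([ 0.747, -0.097, -0.001]), array([227, 287])), (0.69, array([ 0.842, -0.086, -0.004]), array([212, 312]))]
scene jar [(0.73, array([ 0.616, -0.259, -0.003]), array([200, 248]))]
scene cup [(0.75, array([ 0.447, -0.238, -0.001]), array([234, 220]))]
scene spatula [(0.84, array([ 0.469,  0.5  , -0.005]), array([472, 278])), (0.57, array([ 0.466, -0.096, -0.003]), array([273, 233]))]
top plate_centre [(0.81, array([0.583, 0.216, 0.084]), array([296, 238]))]
top hotplate [(0.78, array([ 0.538,  0.208, -0.001]), array([299, 259]))]
top dial_grip [(0.5, array([0.425, 0.187, 0.107]), a
[... 465 characters left out ...]
)]
top jar [(0.77, array([ 0.613, -0.259, -0.001]), array([458, 246]))]
top cup [(0.7, array([0.597, 0.211, 0.081]), array([298, 233])), (0.62, array([ 0.445, -0.237, -0.004]), array([449, 302]))]
top spatula [(0.79, array([0.47 , 0.498, 0.   ]), array([199, 274]))]
{'t': 1.0, 'joint_pos': array([ 1.018,  0.15 ,  1.437, -0.   ,  1.554, -0.134]), 'qd': array([ 0.   ,  0.   , -0.001, -0.001,  0.001, -0.   ]), 'tau': array([  0.002, -71.278, -57.108,  -0.   ,   0.001,   0.   ]), 'position': array([0.234, 0.525, 0.192]), 'orientation': array([-0.653, -3.073,  0.   ]), 'wrist_force': array([ 0.668, -0.005, -0.612]), 'wrist_torque': array([-0.014, -0.013, -0.018]), 'grip_width': 1.004811916718267}
```

View pics/scene1.png

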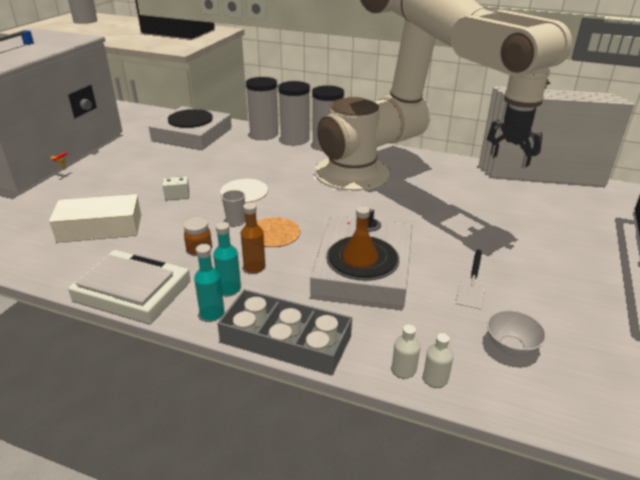

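View pics/top1.png

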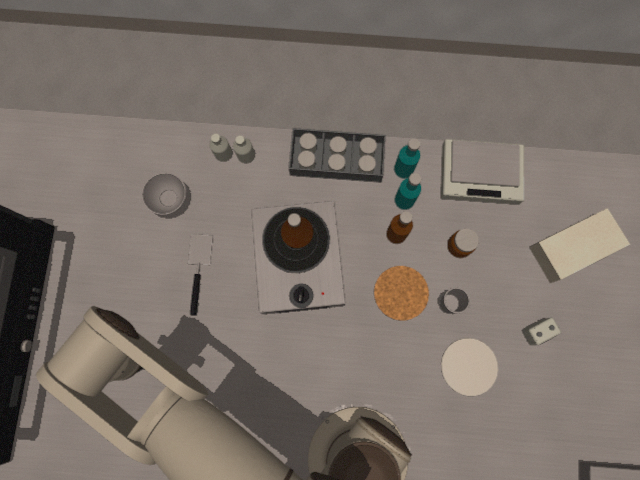

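The top picture shows the flask on the plate at (296,235) and the dial at (301,294), with its bar roughly along the case.

- **Mats:** the cork one is at (401,293). The white disc at (469,366) is the look-alike.
- **Bottles:** the amber one at (400,228) fits the description. The ones at (409,190) and (408,160) are turquoise look-alikes. The pale bottles at (220,145) and (242,148) are something else.

I'll confirm this in one crop and refine the positions.

Run:
```python
from h import *
np.set_printoptions(precision=4,suppress=True)
p=eyes.capture("top"); save(p,"crop2.png",(240,130,490,330),3)
for q in["flask","bottle","mat","hotplate"]:
    for d in silhouettes(p,q):
        m=d["mask"]; P=cloud(p,m); zt=np.percentile(P[:,2],99); T=P[P[:,2]>zt-.008]
        v,u=np.nonzero(m); print(q,round(d["conf"],2),(u.mean().round(),v.mean().round()),len(P),"z",zt,"top mid",(T[:,:2].max(0)+T[:,:2].min(0))/2,T[:,:2].mean(0),len(T))
        if q=="hotplate":
            D=P[abs(P[:,2]-.07)<.005]; r=cv2.minAreaRect(D[:,:2].astype(np.float32)); print("case",r,cv2.boxPoints(r))
# black plate circle & dial bar
P=cloud(p,np.ones((480,640),bool)); 
n=P[(P[:,2]>.095)&(P[:,2]<.125)&(np.hypot(P[:,0]-.423,P[:,1]-.188)<.035)]
c=n[:,:2].mean(0); w,V=np.linalg.eigh(np.cov(n[:,:2].T)); print("bar",c,V[:,1],w,len(n))
n=P[(P[:,2]>.078)&(P[:,2]<.086)&(np.hypot(P[:,0]-.583,P[:,1]-.219)<.12)]
print("plate",(n[:,:2].max(0)+n[:,:2].min(0))/2,np.ptp(n[:,:2],0))
```

```text
flask 0.73 (np.float64(296.0), np.float64(232.0)) 790 z 0.23100459728941683 top mid [0.5974 0.2175] [0.5975 0.2172] 110
bottle 0.98 (np.float64(408.0), np.float64(191.0)) 661 z 0.20003702708525475 top mid [ 0.7442 -0.0901] [ 0.7438 -0.0905] 105
bottle 0.95 (np.float64(399.0), np.float64(228.0)) 598 z 0.19978910988134888 top mid [ 0.6364 -0.071 ] [ 0.6363 -0.0702] 106
bottle 0.88 (np.float64(407.0), np.float64(159.0)) 725 z 0.19977999667473667 top mid [ 0.8421 -0.0834] [ 0.8424 -0.0829] 105
bottle 0.52 (np.float64(297.0), np.float64(260.0)) 8100 z 0.10899492662178269 top mid [0.5163 0.2167] [0.4452 0.1951] 95
bottle 0.46 (np.float64(454.0), np.float64(301.0)) 628 z 0.09336114885770361 top mid [ 0.4419 -0.234 ] [ 0.4413 -0.2343] 112
mat 0.84 (np.float64(469.0), np.float64(367.0)) 2646 z 0.012305106208837333 top mid [ 0.2689 -0.2935] [ 0.2686 -0.2936] 1559
mat 0.55 (np.float64(401.0), np.float64(293.0)) 2372 z 0.012827001300151067 top mid [ 0.4617 -0.0932] [ 0.4615 -0.093 ] 1344
hotplate 0.96 (np.float64(297.0), np.float64(260.0)) 8108 z 0.10541799613779979 top mid [0.5091 0.2082] [0.4292 0.1923] 89
case ((0.5372159481048584, 0.21241934597492218), (0.30013230443000793, 0.23933349549770355), 10.277204513549805) [[0.3682 0.3034]
 [0.4109 0.0679]
 [0.7062 0.1214]
 [0.6635 0.3569]]
bar [0.4229 0.1913] [-1.     -0.0079] [0.     0.0002] 86
plate [0.574  0.2196] [0.2108 0.2198]
```

View pics/crop2.png

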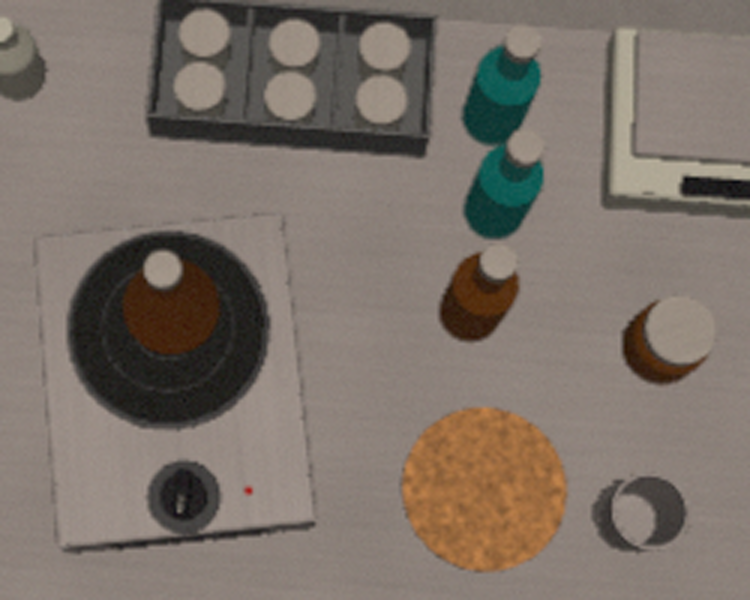

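The crop confirms it: amber bottle at crop (480,295), cork mat at (484,488), flask at (170,300). The dial bar at (184,490) is only slightly off the case's axis. Moving above the flask now.

Call:
arm_command --increments '[[[1, 0, 0, -5, 0, 0, 0], [1, -3.5, -1, -8, 0, 0, -0.1], [1, -7.5, -2.2, -10.8, 0, 0, -0.2], [1, -11.5, -3.4, -10.8, 0, 0, -0.3], [1, -15.5, -4.6, -10.8, 0, 0, -0.42], [1, -19.5, -5.8, -10.8, 0, 0, -0.42], [1, -23.5, -7, -10.8, 0, 0, -0.42], [1, -27.5, -8.2, -10.8, 0, 0, -0.42], [1, -31.5, -9.4, -10.8, 0, 0, -0.42], [1, -35, -10.5, -10.8, 0, 0, -0.42]]]' --squeeze 40

```text
t: 2.08
position: [0.4997, 0.2962, 0.2998]
orientation: [-0.002, 3.141, 0.0]
wrist_force: [-0.7, 1.0, 0.3]
grip_width: 0.999
```

Call:
arm_command --increments '[[[1, -3, -2.5, 0, 0, 0, 0], [1, -5.5, -5, 0, 0, 0, 0], [1, -5.5, -5, 0, 0, 0, 0], [1, -5.5, -5, 0, 0, 0, 0]]]'

```text
t: 2.42
position: [0.5545, 0.2465, 0.2989]
orientation: [-0.003, -3.14, 0.001]
wrist_force: [0.5, 0.0, 0.3]
grip_width: 1.002
```

Run:
```python
from h import *
np.set_printoptions(precision=4,suppress=True)
s=sensors.get_state(); print(s["position"],s["orientation"],s["joint_pos"])
p=eyes.capture("wrist"); save(p,"w3.png")
P=cloud(p,np.ones((480,640),bool))
n=P[(P[:,2]>.215)&(P[:,2]<.24)&(np.hypot(P[:,0]-.597,P[:,1]-.214)<.04)]
print("cap",n.mean(0),(n.max(0)+n.min(0))/2,np.ptp(n,0),len(n))
for q in("flask","plate_centre","dial_grip"):print(q,[(d["conf"],d["point"]) for d in pinpoint(p,q)])
```

```text
[0.5545 0.2465 0.2989] [-0.0025 -3.1405  0.0006] [ 0.2915  0.2086  1.156  -0.0001  1.7781 -1.2777]
cap [0.5967 0.2168 0.2259] [0.5986 0.2165 0.222 ] [0.0323 0.0324 0.014 ] 2061
flask [(0.85, [0.6007, 0.2167, 0.0757])]
plate_centre []
dial_grip [(0.93, [0.4231, 0.188, 0.1081])]
```

View pics/w3.png

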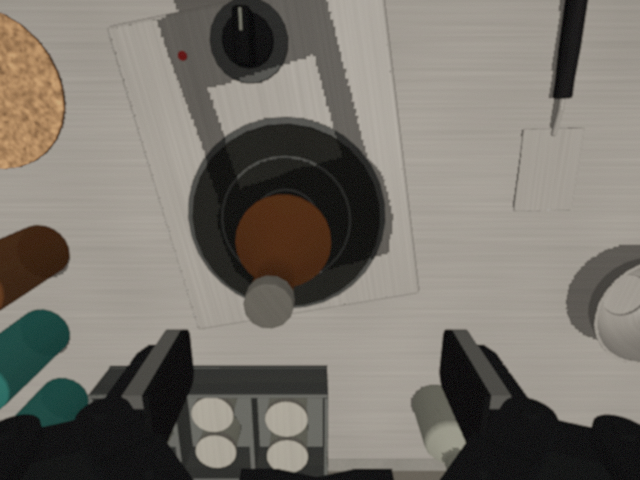

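The wrist view shows the flask cap at (269,301), clear between the fingers once I shift. The flask axis measures about (0.598, 0.2165). I'll centre over it and descend.

Call:
arm_command --increments '[[[1, -2, -1.5, 0, 0, 0, 0], [1, -4.35, -3, 0, 0, 0, 0], [1, -4.35, -3, 0, 0, 0, 0], [1, -4.35, -3, 3, 0, 0, 0], [1, -4.35, -3, 6, 0, 0, 0], [1, -4.35, -3, 9, 0, 0, 0], [1, -4.35, -3, 11.5, 0, 0, 0], [1, -4.35, -3, 12.8, 0, 0, 0], [1, -4.35, -3, 12.8, 0, 0, 0], [1, -4.35, -3, 12.8, 0, 0, 0]]]'

```text
t: 3.45
position: [0.5969, 0.2186, 0.1726]
orientation: [-0.003, 3.141, 0.0]
wrist_force: [0.6, 0.1, 1.0]
grip_width: 1.004
```

Call:
arm_command --increments '[[[-1, 0, 0, 0, 0, 0, 0], [-1, 0, 0, 0, 0, 0, 0], [-1, 0, 0, 0, 0, 0, 0], [-1, 0, 0, 0, 0, 0, 0], [-1, 0, 0, 0, 0, 0, 0], [-1, 0, 0, 0, 0, 0, 0], [-1, 0, 0, 0, 0, 0, 0]]]' --squeeze 40

```text
t: 4.03
position: [0.5974, 0.2179, 0.1724]
orientation: [-0.002, 3.14, -0.0]
wrist_force: [-1.2, -1.8, 5.7]
grip_width: 0.369
```

Call:
arm_command --increments '[[[-1, 0, 0, -0.5, 0, 0, 0], [-1, 0, 0, -1.5, 0, 0, 0], [-1, 0, 0, -3, 0, 0, 0], [-1, 0, 0, -4.5, 0, 0, 0], [-1, 0.3, -0.6, -5.7, 0, 0, 0], [-1, 0.9, -2, -6.3, 0, 0, 0], [-1, 1.7, -4, -6.5, 0, 0, 0], [-1, 2.7, -6.2, -6.5, 0, 0, 0], [-1, 3.7, -8.5, -6.5, 0, 0, 0], [-1, 4.7, -10.8, -6.5, 0, 0, 0]]]'

```text
t: 4.87
position: [0.5489, 0.1082, 0.2366]
orientation: [0.002, -3.141, 0.001]
wrist_force: [0.5, 0.2, -2.8]
grip_width: 0.367
```

Call:
arm_command --increments '[[[-1, 1, -2.3, 0, 0, 0, 0], [-1, 2, -4.6, 0, 0, 0, 0], [-1, 3, -6.9, 0, 0, 0, 0], [-1, 4, -9.2, 0, 0, 0, 0], [-1, 5, -11.5, 0, 0, 0, 0], [-1, 6, -13.8, 0, 0, 0, 0], [-1, 7, -16, 0, 0, 0, 0], [-1, 7.8, -17.8, 0, 0, 0, 0], [-1, 8.3, -19, 0, 0, 0, 0], [-1, 8.5, -19.5, 0, 0, 0, 0]]]'

```text
t: 5.7
position: [0.4639, -0.087, 0.2367]
orientation: [-0.001, -3.141, 0.001]
wrist_force: [0.3, 0.2, -2.8]
grip_width: 0.365
```

Call:
arm_command --increments '[[[-1, 0, 0, 0, 0, 0, 0], [-1, 0, 0, 0, 0, 0, 0]]]'

```text
t: 5.87
position: [0.4651, -0.085, 0.2367]
orientation: [-0.001, 3.141, 0.0]
wrist_force: [-0.0, 0.4, -2.5]
grip_width: 0.369
```

Run:
```python
from h import *
np.set_printoptions(precision=4,suppress=True)
s=sensors.get_state(); print(s["position"],s["orientation"],s["wrist_force"],s["grip_width"])
for n in("scene","top"):
    p=eyes.capture(n); 
    for q in("flask","mat"):print(n,q,[(round(d["conf"],2),d["point"]) for d in pinpoint(p,q)])
    if n=="scene": save(p,"s4.png",(160,120,460,345),2.6)
```

```text
[ 0.4651 -0.085   0.2367] [-0.0009  3.1414  0.0001] [-0.0039  0.3891 -2.54  ] 0.3689848126528813
scene flask [(0.57, [0.4652, -0.0908, 0.1488])]
scene mat [(0.9, [0.2681, -0.2989, 0.0027]), (0.89, [0.4644, -0.096, -0.0028])]
top flask [(0.79, [0.4639, -0.0929, 0.1453])]
top mat [(0.94, [0.4586, -0.0971, 0.003]), (0.91, [0.2677, -0.3002, -0.003])]
```

View pics/s4.png

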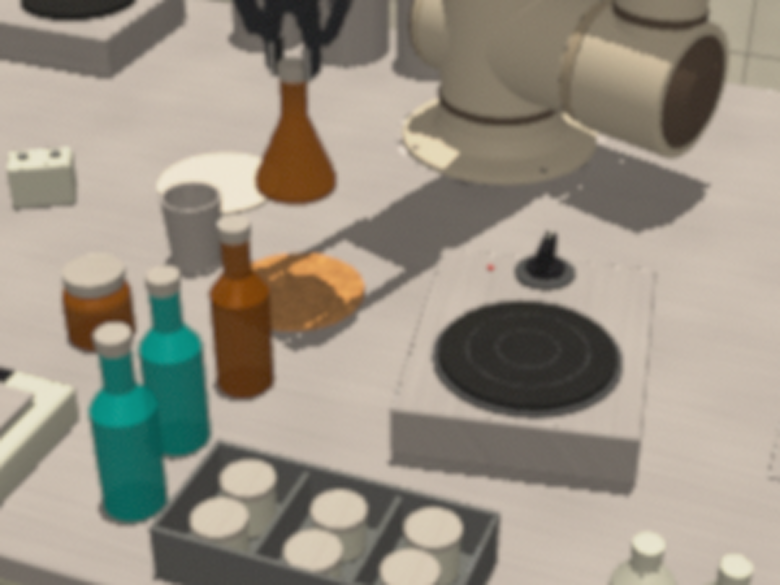

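The flask hangs upright at about crop (295,140), over the mat. I'll correct by about 9 mm in y and lower it.

Call:
arm_command --increments '[[[-1, 0.2, -0.6, 1, 0, 0, 0], [-1, 0.3, -1, 3, 0, 0, 0], [-1, 0.3, -1, 5, 0, 0, 0], [-1, 0.3, -1, 7, 0, 0, 0], [-1, 0.3, -1, 9, 0, 0, 0], [-1, 0.3, -1, 10.8, 0, 0, 0], [-1, 0.3, -1, 12, 0, 0, 0], [-1, 0.3, -1, 12.8, 0, 0, 0], [-1, 0.3, -1, 13.3, 0, 0, 0], [-1, 0.3, -1, 13.3, 0, 0, 0]]]'

```text
t: 7.0
position: [0.462, -0.0951, 0.1027]
orientation: [0.002, -3.14, -0.0]
wrist_force: [0.1, -0.2, -2.4]
grip_width: 0.369
```

Call:
arm_command --increments '[[[-1, 0, 0, 0.2, 0, 0, 0], [-1, 0, 0, 0.4, 0, 0, 0], [-1, 0, 0, 0.5, 0, 0, 0], [-1, 0, 0, 0.5, 0, 0, 0]]]'

```text
t: 7.33
position: [0.4625, -0.0952, 0.0988]
orientation: [-0.002, 3.141, -0.0]
wrist_force: [0.4, 0.1, -2.4]
grip_width: 0.366
```

Call:
arm_command --increments '[[[-1, 0, 0, 0.1, 0, 0, 0], [-1, 0, 0, 0.2, 0, 0, 0], [-1, 0, 0, 0.2, 0, 0, 0], [-1, 0, 0, 0.2, 0, 0, 0]]]'

```text
t: 7.67
position: [0.4624, -0.0951, 0.0966]
orientation: [0.002, -3.142, 0.0]
wrist_force: [0.5, 0.0, -2.7]
grip_width: 0.368
```

Call:
arm_command --increments '[[[-1, 0, 0, 0.1, 0, 0, 0], [-1, 0, 0, 0.15, 0, 0, 0], [-1, 0, 0, 0.15, 0, 0, 0], [-1, 0, 0, 0.15, 0, 0, 0]]]'

```text
t: 8.0
position: [0.4631, -0.0957, 0.0963]
orientation: [-0.002, 3.14, -0.002]
wrist_force: [-1.6, -1.4, 11.5]
grip_width: 0.367
```

In contact at +11 N. Releasing and rising.

Call:
arm_command --increments '[[[-0.1, 0, 0, -0.1, 0, 0, 0], [0.2, 0, 0, -0.1, 0, 0, 0], [0.6, 0, 0, -0.1, 0, 0, 0], [1, 0, 0, -0.1, 0, 0, 0], [1, 0, 0, -0.1, 0, 0, 0], [1, 0, 0, -0.1, 0, 0, 0], [1, 0, 0, -2, 0, 0, 0], [1, 0, 0, -5, 0, 0, 0], [1, 0, 0, -8.5, 0, 0, 0], [1, 0, 0, -12, 0, 0, 0]]]'

```text
t: 8.83
position: [0.4619, -0.0949, 0.2163]
orientation: [0.002, -3.141, -0.0]
wrist_force: [0.8, -0.1, 0.4]
grip_width: 0.994
```

Call:
arm_command --increments '[[[1, 0, 0, -3.5, 0, 0, 0], [1, 0, 0, -7, 0, 0, 0], [1, -3, 0.4, -9, 0, 0, 0], [1, -6.5, 0.8, -9, 0, 0, 0], [1, -10, 1.2, -9, 0, 0, 0], [1, -12.3, 1.7, -9, 0, 0, 0], [1, -12.3, 1.7, -9, 0, 0, 0], [1, -12.3, 1.7, -9, 0, 0, 0]]]'

```text
t: 9.5
position: [0.586, -0.0777, 0.3039]
orientation: [0.003, -3.14, -0.001]
wrist_force: [-0.3, 0.6, -0.0]
grip_width: 1.001
```

Run:
```python
from h import *
np.set_printoptions(precision=4,suppress=True)
s=sensors.get_state(); print(s["position"],s["orientation"],s["wrist_force"],s["grip_width"])
p=eyes.capture("wrist"); save(p,"w5.png")
P=cloud(p,np.ones((480,640),bool))
for nm,z,x,y in(("bottle",.19,.636,-.073),("flask",.147,.463,-.093)):
    n=P[(P[:,2]>z-.012)&(P[:,2]<z+.015)&(np.hypot(P[:,0]-x,P[:,1]-y)<.04)]
    if len(n): print(nm,(n.max(0)+n.min(0))/2,np.ptp(n,0),len(n))
for q in("flask","bottle","mat"):print(q,[(d["conf"],d["point"]) for d in pinpoint(p,q)])
```

```text
[ 0.586  -0.0777  0.3039] [ 0.0032 -3.1396 -0.0007] [-0.2614  0.6423 -0.0378] 1.0008152041018326
bottle [ 0.6366 -0.0725  0.1888] [0.0325 0.0321 0.0169] 1638
flask [ 0.4645 -0.097   0.1453] [0.0325 0.0326 0.0159] 1864
flask [(0.95, [0.4651, -0.0951, -0.0004])]
bottle [(0.88, [0.6398, -0.0774, -0.0017]), (0.81, [0.7459, -0.092, -0.0015]), (0.62, [0.8431, -0.0894, -0.0014])]
mat []
```

View pics/w5.png

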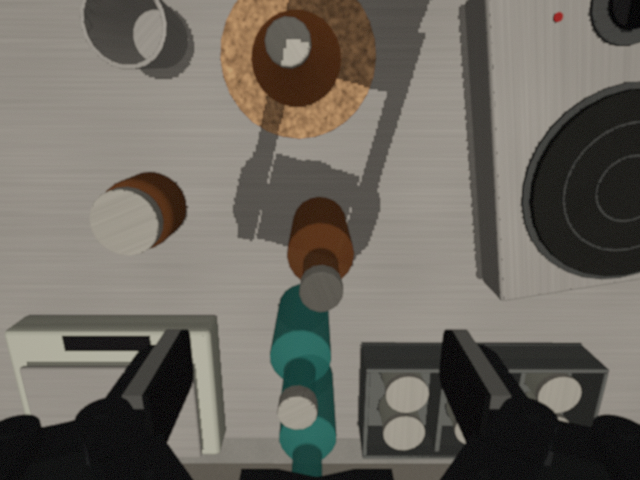

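The flask stands centred on the cork mat, cap at (289,40). The amber bottle's cap is at (321,289), and the two turquoise bottles stand behind it. Descending on the amber one.

Call:
arm_command --increments '[[[1, -2.5, 0.2, 0, 0, 0, 0], [1, -5.1, 0.4, 0, 0, 0, 0], [1, -5.1, 0.4, 2, 0, 0, 0], [1, -5.1, 0.4, 5, 0, 0, 0], [1, -5.1, 0.4, 8, 0, 0, 0], [1, -5.1, 0.4, 11, 0, 0, 0], [1, -5.1, 0.4, 14, 0, 0, 0], [1, -5.1, 0.4, 16.4, 0, 0, 0], [1, -5.1, 0.4, 16.4, 0, 0, 0], [1, -5.1, 0.4, 16.4, 0, 0, 0]]]'

```text
t: 10.53
position: [0.6357, -0.0741, 0.1415]
orientation: [0.001, -3.141, -0.0]
wrist_force: [-0.4, 0.2, 1.3]
grip_width: 1.001
```

Call:
arm_command --increments '[[[-1, 0, 0, 0, 0, 0, 0], [-1, 0, 0, 0, 0, 0, 0], [-1, 0, 0, 0, 0, 0, 0], [-1, 0, 0, 0, 0, 0, 0], [-1, 0, 0, 0, 0, 0, 0], [-1, 0, 0, 0, 0, 0, 0], [-1, 0, 0, 0, 0, 0, 0]]]' --squeeze 40

```text
t: 11.12
position: [0.6368, -0.074, 0.1423]
orientation: [-0.002, 3.14, -0.001]
wrist_force: [-1.7, 0.6, 7.0]
grip_width: 0.37
```

Call:
arm_command --increments '[[[-1, 0, 0, -0.5, 0, 0, 0], [-1, 0, 0, -1.5, 0, 0, 0], [-1, 0, 0, -3, 0, 0, 0], [-1, 0, 0, -5, 0, 0, 0], [-1, 0, 0, -7, 0, 0, 0], [-1, 0, 0, -9, 0, 0, 0], [-1, 0, 0, -10.8, 0, 0, 0], [-1, 0.2, 0.8, -11.7, 0, 0, 0], [-1, 0.5, 2.2, -12, 0, 0, 0], [-1, 0.8, 4.2, -12, 0, 0, 0]]]'

```text
t: 11.95
position: [0.6281, -0.0314, 0.2614]
orientation: [0.0, 3.141, -0.0]
wrist_force: [-0.8, -0.1, -4.5]
grip_width: 0.366
```

Call:
arm_command --increments '[[[-1, 0.4, 2.2, 0, 0, 0, 0], [-1, 0.8, 4.6, 0, 0, 0, 0], [-1, 1.3, 7.2, 0, 0, 0, 0], [-1, 1.8, 9.8, 0, 0, 0, 0], [-1, 2.3, 12.4, 0, 0, 0, 0], [-1, 2.8, 15, 0, 0, 0, 0], [-1, 3.3, 17.6, 0, 0, 0, 0], [-1, 3.8, 20, 0, 0, 0, 0], [-1, 4.2, 22, 0, 0, 0, 0], [-1, 4.5, 23.5, 0, 0, 0, 0]]]'

```text
t: 12.78
position: [0.5813, 0.2059, 0.2602]
orientation: [0.005, -3.14, -0.0]
wrist_force: [0.4, 0.2, -4.0]
grip_width: 0.368
```

Call:
arm_command --increments '[[[-1, 0.1, 0.8, 0, 0, 0, 0], [-1, 0.2, 1.4, 0, 0, 0, 0], [-1, 0.2, 1.6, 0, 0, 0, 0], [-1, 0.2, 1.6, 0, 0, 0, 0]]]'

```text
t: 13.12
position: [0.5809, 0.2191, 0.2608]
orientation: [0.002, -3.141, 0.0]
wrist_force: [0.1, -0.4, -3.3]
grip_width: 0.367
```

Run:
```python
from h import *
np.set_printoptions(precision=4,suppress=True)
s=sensors.get_state(); print(s["position"],s["orientation"],s["wrist_force"],s["grip_width"])
for n in("scene","top","wrist"):
    p=eyes.capture(n); 
    for q in("bottle","plate_centre"):print(n,q,[(round(d["conf"],2),d["point"]) for d in pinpoint(p,q)])
    if n=="scene": save(p,"s6.png",(160,120,460,345),2.6)
```

```text
[0.5809 0.2191 0.2608] [ 0.0022 -3.1411  0.0004] [ 0.1193 -0.3799 -3.3186] 0.36722119277263204
scene bottle [(0.76, [0.8444, -0.0864, -0.0047]), (0.71, [0.7478, -0.0972, -0.0005]), (0.67, [0.58, 0.2207, 0.1134])]
scene plate_centre [(0.74, [0.5777, 0.2199, 0.0791])]
top bottle [(0.86, [0.744, -0.092, 0.0032]), (0.72, [0.5792, 0.2131, 0.1182]), (0.58, [0.8482, -0.0861, -0.0009])]
top plate_centre [(0.88, [0.585, 0.2157, 0.0837])]
wrist bottle [(0.87, [0.7442, -0.091, -0.0016]), (0.66, [0.5803, 0.2167, 0.1184]), (0.58, [0.8432, -0.0883, -0.0005])]
wrist plate_centre []
```

View pics/s6.png

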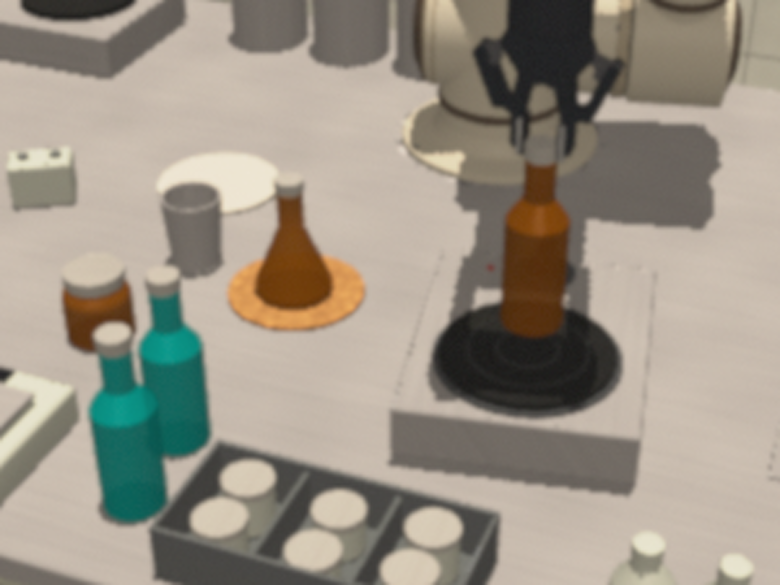

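The picture shows the bottle upright over the plate, base at crop (533,330), and the flask standing on the cork mat. Lowering about 37 mm.

Call:
arm_command --increments '[[[-1, 0, 0, 0.5, 0, 0, 0], [-1, 0, 0, 1.3, 0, 0, 0], [-1, 0, 0, 2.1, 0, 0, 0], [-1, 0, 0, 2.8, 0, 0, 0], [-1, 0, 0, 3.2, 0, 0, 0], [-1, 0, 0, 3.4, 0, 0, 0], [-1, 0, 0, 3.5, 0, 0, 0], [-1, 0, 0, 3.5, 0, 0, 0], [-1, 0, 0, 3.5, 0, 0, 0]]]'

```text
t: 14.32
position: [0.5811, 0.2191, 0.2264]
orientation: [-0.002, 3.141, 0.0]
wrist_force: [0.1, 0.8, -4.3]
grip_width: 0.365
```

Call:
arm_command --increments '[[[-1, 0, 0, 0.1, 0, 0, 0], [-1, 0, 0, 0.2, 0, 0, 0], [-1, 0, 0, 0.2, 0, 0, 0], [-1, 0, 0, 0.2, 0, 0, 0]]]'

```text
t: 14.65
position: [0.5811, 0.2191, 0.2244]
orientation: [-0.002, 3.141, 0.0]
wrist_force: [0.5, -0.6, -0.7]
grip_width: 0.366
```

Call:
arm_command --increments '[[[-1, 0, 0, 0.1, 0, 0, 0], [-1, 0, 0, 0.1, 0, 0, 0], [-1, 0, 0, 0.1, 0, 0, 0]]]'

```text
t: 14.9
position: [0.5813, 0.2192, 0.2243]
orientation: [-0.002, 3.14, 0.001]
wrist_force: [-1.6, 0.2, 8.0]
grip_width: 0.365
```

Call:
arm_command --increments '[[[-0.1, 0, 0, 0, 0, 0, 0], [0.2, 0, 0, 0, 0, 0, 0], [0.6, 0, 0, 0, 0, 0, 0], [1, 0, 0, 0, 0, 0, 0], [1, 0, 0, 0, 0, 0, 0], [1, 0, 0, 0, 0, 0, 0], [1, 0, 0, -1.5, 0, 0, 0], [1, 0, 0, -4, 0, 0, 0], [1, 0, 0, -7.5, 0, 0, 0], [1, 0, 0, -11, 0, 0, 0]]]'

```text
t: 15.73
position: [0.5805, 0.2189, 0.3339]
orientation: [0.002, -3.14, 0.001]
wrist_force: [1.0, -0.1, 1.1]
grip_width: 1.004
```

Call:
arm_command --increments '[[[1, 0, 0, 0, 0, 0, 0], [1, 3.5, -0.5, 0, 0, 0, 0], [1, 7, -1.2, 0, 0, 0, 0], [1, 10.5, -2, 0, 0, 0, 0], [1, 14, -2.8, 0, 0, 0, 0], [1, 15.8, -3, 0, 0, 0, 0], [1, 15.8, -3, 6, 0, 0, 0], [1, 15.8, -3, 10, 0, 0, 0], [1, 15.8, -3, 10, 0, 0, 0], [1, 15.8, -3, 10, 0, 0, 0]]]'

```text
t: 16.57
position: [0.4214, 0.1884, 0.2295]
orientation: [0.002, -3.136, 0.002]
wrist_force: [-0.2, -0.8, 0.7]
grip_width: 1.003
```

Run:
```python
from h import *
np.set_printoptions(precision=4,suppress=True)
s=sensors.get_state(); print(s["position"],s["orientation"],s["joint_pos"],s["wrist_force"],s["grip_width"])
for n in("scene","top","wrist"):
    p=eyes.capture(n)
    for q in("bottle","plate_centre","dial_grip","flask"):print(n,q,[(round(d["conf"],2),d["point"]) for d in pinpoint(p,q)])
save(p,"w7.png")
P=cloud(p,np.ones((480,640),bool))
n=P[(P[:,2]>.1)&(P[:,2]<.125)&(np.hypot(P[:,0]-.423,P[:,1]-.19)<.03)]
if len(n)>5: print("bar",cv2.minAreaRect(n[:,:2].astype(np.float32)*1000),len(n))
```

```text
[0.4214 0.1884 0.2295] [ 0.0019 -3.1364  0.0022] [ 0.2534 -0.0952  1.6139 -0.0001  1.6283 -1.3187] [-0.2165 -0.8103  0.7455] 1.0026282740255599
scene bottle [(0.95, [0.5772, 0.2195, 0.077]), (0.75, [0.7491, -0.0946, -0.0036]), (0.71, [0.4679, -0.0932, -0.0036]), (0.59, [0.8405, -0.0875, -0.0021]), (0.23, [0.5769, 0.2213, 0.0792])]
scene plate_centre [(0.87, [0.5746, 0.2183, 0.0794])]
scene dial_grip []
scene flask [(0.62, [0.4602, -0.098, 0.0061])]
top bottle [(0.88, [0.5816, 0.2155, 0.0792]), (0.72, [0.4263, 0.1879, 0.108]), (0.68, [0.5835, 0.2186, 0.0864])]
top plate_centre [(0.58, [0.5852, 0.216, 0.0833])]
top dial_grip [(0.56, [0.5799, 0.2182, 0.079]), (0.4, [0.4265, 0.188, 0.1064])]
top flask [(0.67, [0.462, -0.1011, 0.0047])]
wrist bottle [(0.9, [0.582, 0.218, 0.0783])]
wrist plate_centre []
wrist dial_grip [(0.82, [0.4228, 0.1862, 0.1067])]
wrist flask [(0.61, [0.463, -0.0969, 0.0022])]
bar ((423.3774719238281, 190.01890563964844), (13.879032135009766, 41.210182189941406), 89.93077087402344) 1098
```

View pics/w7.png

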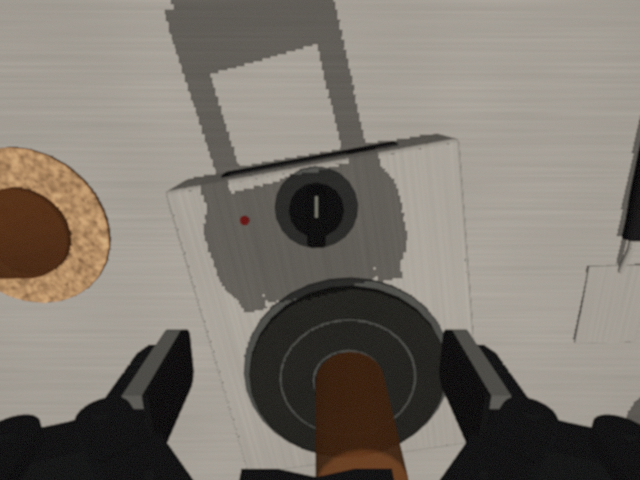

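The wrist view shows the bar at (317,205), aligned with world x, so the dial is at about 0.18 rad and has about 1.3 rad to go. The bottle stands on the plate at (0.582, 0.218). Gripping the bar.

Call:
arm_command --increments '[[[0, -0.2, 0.15, 2, 0, 0, 0], [0, -0.2, 0.15, 5, 0, 0, 0], [0, -0.2, 0.15, 8, 0, 0, 0], [0, -0.2, 0.15, 11, 0, 0, 0], [0, -0.2, 0.15, 12.8, 0, 0, 0], [0, -0.2, 0.15, 13.6, 0, 0, 0], [0, -0.2, 0.15, 13.6, 0, 0, 0], [0, -0.2, 0.15, 13.6, 0, 0, 0]]]'

```text
t: 17.98
position: [0.4254, 0.1904, 0.098]
orientation: [-0.002, 3.141, 0.0]
wrist_force: [-0.4, 0.0, -0.1]
grip_width: 0.5
```

Call:
arm_command --increments '[[[-1, 0, 0, 0, 0, 0, 0], [-1, 0, 0, 0, 0, 0, 0], [-1, 0, 0, 0, 0, 0, 0], [-1, 0, 0, 0, 0, 0, 0], [-1, 0, 0, 0, 0, 0, 0], [-1, 0, 0, 0, 0, 0, 0]]]' --squeeze 30

```text
t: 18.48
position: [0.4251, 0.1903, 0.0973]
orientation: [-0.002, 3.141, -0.0]
wrist_force: [-0.2, 0.1, 0.3]
grip_width: -0.002
```

The gripper shut fully, so it isn't holding the bar. Looking again.

Run:
```python
from h import *
np.set_printoptions(precision=4,suppress=True)
s=sensors.get_state(); print(s["position"],s["grip_width"],s["wrist_force"])
p=eyes.capture("wrist"); q=eyes.capture("scene")
a=cv2.resize(p["frame"][80:480,100:540],(440,400)); b=cv2.resize(q["frame"][180:280,310:400],(360,400),interpolation=cv2.INTER_CUBIC)
cv2.imwrite("pics/c8.png",np.hstack([a,b])[:,:,::-1])
```

```text
[0.4251 0.1903 0.0973] -0.0024625590120306113 [-0.2229  0.0685  0.2677]
```

View pics/c8.png

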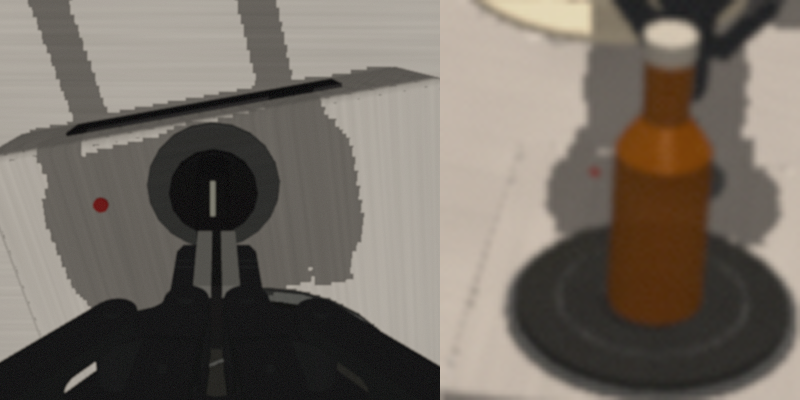

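Run:
```python
from h import *
np.set_printoptions(precision=4,suppress=True)
p=eyes.capture("wrist")
for X in([.4254,.1903,.0973],[.4234,.19,.114],[.4444,.19,.114],[.4024,.19,.114]): print(X,proj(p,X))
P=np.zeros((480,640,3)); ok=p["depth"]>0; P[ok]=cloud(p,np.ones((480,640),bool))
for v in range(220,420,12): print(v,[(u,P[v,u].round(3).tolist()) for u in(302,309,317,325,333)])
```

```text
[0.4254, 0.1903, 0.0973] [314.381  289.2064]
[0.4234, 0.19, 0.114] [313.5565 301.2567]
[0.4444, 0.19, 0.114] [313.5448 345.185 ]
[0.4024, 0.19, 0.114] [313.5691 253.9761]
220 [(302, [0.399, 0.184, 0.075]), (309, [0.399, 0.188, 0.075]), (317, [0.399, 0.191, 0.075]), (325, [0.399, 0.195, 0.075]), (333, [0.399, 0.199, 0.075])]
232 [(302, [0.403, 0.184, 0.08]), (309, [0.402, 0.188, 0.083]), (317, [0.403, 0.191, 0.082]), (325, [0.403, 0.195, 0.08]), (333, [0.405, 0.199, 0.075])]
244 [(302, [0.404, 0.185, 0.097]), (309, [0.403, 0.188, 0.098]), (317, [0.403, 0.191, 0.099]), (325, [0.404, 0.195, 0.096]), (333, [0.408, 0.199, 0.085])]
256 [(302, [0.404, 0.185, 0.112]), (309, [0.404, 0.188, 0.112]), (317, [0.404, 0.191, 0.113]), (325, [0.404, 0.195, 0.111]), (333, [0.415, 0.199, 0.083])]
268 [(302, [0.409, 0.185, 0.114]), (309, [0.409, 0.188, 0.114]), (317, [0.409, 0.191, 0.112]), (325, [0.409, 0.195, 0.112]), (333, [0.421, 0.199, 0.082])]
280 [(302, [0.414, 0.185, 0.112]), (309, [0.414, 0.188, 0.113]), (317, [0.414, 0.191, 0.114]), (325, [0.415, 0.195, 0.112]), (333, [0.427, 0.199, 0.084])]
2
[... 986 characters left out ...]
, [0.414, 0.191, 0.173]), (325, [0.415, 0.194, 0.172]), (333, [0.414, 0.196, 0.173])]
376 [(302, [0.414, 0.187, 0.18]), (309, [0.418, 0.189, 0.173]), (317, [0.418, 0.191, 0.173]), (325, [0.414, 0.193, 0.18]), (333, [0.413, 0.195, 0.18])]
388 [(302, [0.413, 0.187, 0.186]), (309, [0.416, 0.189, 0.181]), (317, [0.423, 0.191, 0.173]), (325, [0.414, 0.193, 0.184]), (333, [0.413, 0.195, 0.185])]
400 [(302, [0.414, 0.188, 0.19]), (309, [0.419, 0.189, 0.182]), (317, [0.426, 0.191, 0.174]), (325, [0.419, 0.193, 0.183]), (333, [0.414, 0.195, 0.19])]
412 [(302, [0.414, 0.188, 0.193]), (309, [0.423, 0.189, 0.183]), (317, [0.431, 0.191, 0.173]), (325, [0.423, 0.193, 0.183]), (333, [0.414, 0.195, 0.194])]
```

The depth map explains it. The shut fingertips are really at z≈0.14 while the state reads 0.097, so the true tip is about 4 cm higher than reported. That also means the earlier grips were on the caps. The bar lies at y≈0.190 with its top at 0.113, so I'll reopen and go 4.5 cm lower.

Call:
arm_command --increments '[[[0, 0, 0, 0, 0, 0, 0], [0, 0, 0, 0, 0, 0, 0], [0, 0, 0, 0, 0, 0, 0], [0, 0.1, 0, 1, 0, 0, 0], [0, 0.15, 0, 2, 0, 0, 0], [0, 0.15, 0, 3, 0, 0, 0], [0, 0.15, 0, 3.8, 0, 0, 0], [0, 0.15, 0, 4.3, 0, 0, 0], [0, 0.15, 0, 4.3, 0, 0, 0], [0, 0.15, 0, 4.3, 0, 0, 0]]]'

```text
t: 19.47
position: [0.4235, 0.1903, 0.0539]
orientation: [0.002, -3.141, 0.0]
wrist_force: [-0.5, 0.1, 0.6]
grip_width: 0.501
```

Call:
arm_command --increments '[[[-1, 0, 0, 0, 0, 0, 0], [-1, 0, 0, 0, 0, 0, 0], [-1, 0, 0, 0, 0, 0, 0], [-1, 0, 0, 0, 0, 0, 0], [-1, 0, 0, 0, 0, 0, 0], [-1, 0, 0, 0, 0, 0, 0]]]' --squeeze 30

```text
t: 19.97
position: [0.4238, 0.1892, 0.0547]
orientation: [-0.002, 3.141, -0.003]
wrist_force: [-1.3, -13.7, 7.2]
grip_width: 0.156
```

The bar is gripped at a width of 13 mm. Turning clockwise, which is +z of the tool.

Call:
arm_command --increments '[[[-1, 0, 0, 0, 0, 0, 0.1], [-1, 0, 0, 0, 0, 0, 0.2], [-1, 0, 0, 0, 0, 0, 0.3], [-1, 0, 0, 0, 0, 0, 0.4], [-1, 0, 0, 0, 0, 0, 0.5], [-1, 0, 0, 0, 0, 0, 0.6], [-1, 0, 0, 0, 0, 0, 0.7], [-1, 0, 0, 0, 0, 0, 0.7]]]'

```text
t: 20.63
position: [0.424, 0.1892, 0.0548]
orientation: [1.085, 2.946, -0.003]
wrist_force: [-2.2, -12.9, 7.8]
grip_width: 0.158
```

Call:
arm_command --increments '[[[-1, 0, 0, 0, 0, 0, 0.1], [-1, 0, 0, 0, 0, 0, 0.2], [-1, 0, 0, 0, 0, 0, 0.3], [-1, 0, 0, 0, 0, 0, 0.4], [-1, 0, 0, 0, 0, 0, 0.5], [-1, 0, 0, 0, 0, 0, 0.58], [-1, 0, 0, 0, 0, 0, 0.58], [-1, 0, 0, 0, 0, 0, 0.58]]]'

```text
t: 21.3
position: [0.4241, 0.1892, 0.0547]
orientation: [1.874, 2.518, -0.002]
wrist_force: [-0.3, -12.7, 6.4]
grip_width: 0.159
```

```bash
python3 -c "
from h import *
print({k:v for k,v in sensors.get_state().items() if k not in('qd','tau')})"
```

```text
{'t': 21.3, 'joint_pos': array([ 0.25536587,  0.00976924,  1.87488139, -0.00256938,  1.25637382,
       -0.03503359]), 'position': array([0.42405352, 0.18916512, 0.05473265]), 'orientation': array([ 1.87429338e+00,  2.51841512e+00, -1.70143884e-03]), 'wrist_force': array([ -0.27716728, -12.74988668,   6.42527155]), 'wrist_torque': array([-2.16749445, -0.14680735, -0.01919034]), 'grip_width': 0.15911479915892507}
```

Call:
arm_command --increments '[[[-1, 0, 0, 0, 0, 0, 0.04], [-1, 0, 0, 0, 0, 0, 0.08], [-1, 0, 0, 0, 0, 0, 0.08], [-1, 0, 0, 0, 0, 0, 0.08]]]'

```text
t: 21.63
position: [0.424, 0.1894, 0.0548]
orientation: [1.972, 2.443, -0.001]
wrist_force: [-1.3, -11.4, 7.7]
grip_width: 0.156
```

```bash
python3 -c "
from h import *
print({k:v for k,v in sensors.get_state().items() if k in('joint_pos','orientation','wrist_torque','wrist_force')})"
```

```text
{'joint_pos': array([ 0.25562921,  0.00965349,  1.87479599, -0.00221631,  1.2565198 ,
        0.0441599 ]), 'orientation': array([ 1.97245467e+00,  2.44254906e+00, -1.17666229e-03]), 'wrist_force': array([ -1.25402853, -11.36967408,   7.68676763]), 'wrist_torque': array([-1.81406923,  0.09804945,  0.61836496])}
```

The torque about z has risen to 0.6 N·m, so the stop is reached. Releasing and rising.

Call:
arm_command --increments '[[[-0.4, 0, 0, 0, 0, 0, 0], [-0.2, 0, 0, 0, 0, 0, 0], [-0.2, 0, 0, 0, 0, 0, 0], [-0.2, 0, 0, 0, 0, 0, 0], [-0.2, 0, 0, -1.5, 0, 0, 0], [-0.2, 0, 0, -4, 0, 0, 0], [-0.2, 0, 0, -7.5, 0, 0, 0], [-0.2, 0, 0, -11, 0, 0, 0], [-0.2, 0, 0, -14, 0, 0, 0], [-0.2, 0, 0, -14, 0, 0, 0]]]'

```text
t: 22.47
position: [0.4254, 0.191, 0.2]
orientation: [1.971, 2.441, 0.01]
wrist_force: [-0.3, 0.5, 1.5]
grip_width: 0.4
```

Run:
```python
from h import *
np.set_printoptions(precision=4,suppress=True)
s=sensors.get_state(); print(s["position"],s["wrist_force"],s["grip_width"])
p=eyes.capture("wrist"); P=cloud(p,np.ones((480,640),bool))
n=P[(P[:,2]>.1)&(P[:,2]<.12)&(np.hypot(P[:,0]-.423,P[:,1]-.19)<.03)]
w,V=np.linalg.eigh(np.cov(n[:,:2].T)); a=np.arctan2(V[1,1],V[0,1]); print("bar yaw",a,a+np.pi,"dial",(.18-a)%np.pi,len(n))
t=eyes.capture("top")
for nme,q in(("top",t),("scene",eyes.capture("scene"))):
    for k in("flask","mat","bottle","plate_centre","jar","cup","spatula"):print(nme,k,[(round(d["conf"],2),np.round(d["point"],3).tolist()) for d in pinpoint(q,k)][:3])
save(q,"s9.png",(160,120,500,345),2.3)
```

```text
[0.4254 0.191  0.2   ] [-0.284   0.4528  1.5452] 0.3998845336722694
bar yaw 1.8214603348473453 4.963052988437139 dial 1.5001323187424478 1336
top flask [(0.8, [0.462, -0.103, 0.008])]
top mat [(0.79, [0.46, -0.098, 0.001]), (0.64, [0.266, -0.298, -0.002]), (0.53, [0.582, 0.216, 0.08])]
top bottle [(0.96, [0.579, 0.217, 0.082]), (0.77, [0.844, -0.085, 0.001]), (0.65, [0.746, -0.095, -0.001])]
top plate_centre [(0.7, [0.584, 0.218, 0.085]), (0.55, [0.46, -0.103, 0.006])]
top jar [(0.85, [0.611, -0.262, 0.001])]
top cup [(0.74, [0.469, 0.498, -0.003]), (0.63, [0.446, -0.238, -0.003])]
top spatula [(0.82, [0.469, 0.498, -0.001])]
scene flask [(0.77, [0.46, -0.098, 0.008])]
scene mat [(0.87, [0.268, -0.3, -0.0]), (0.61, [0.464, -0.097, -0.005])]
scene bottle [(0.73, [0.58, 0.219, 0.078]), (0.59, [0.748, -0.098, -0.0]), (0.59, [0.844, -0.09, 0.0])]
scene plate_centre [(0.72, [0.578, 0.219, 0.082])]
scene jar [(0.65, [0.617, -0.261, -0.001])]
scene cup [(0.81, [0.444, -0.239, 0.002])]
scene spatula [(0.88, [0.468, 0.498, -0.002])]
```

View pics/s9.png

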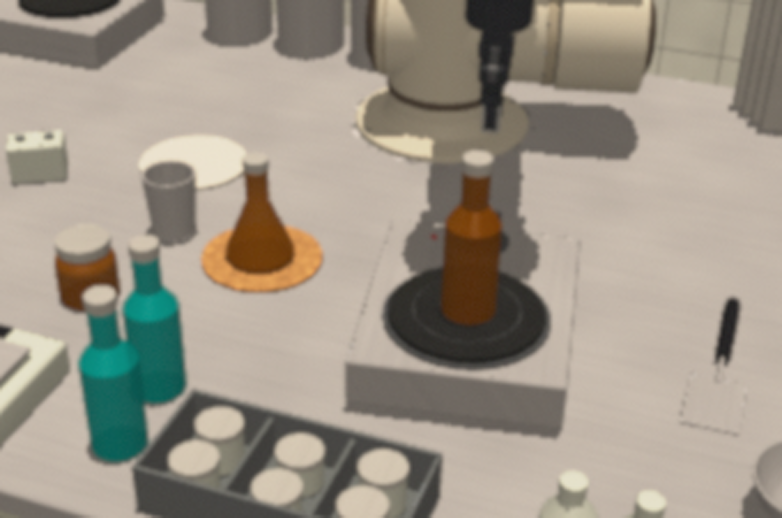

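The picture shows the flask upright on the cork mat at (260,240) and the bottle upright in the middle of the plate at (470,270). The bystanders haven't moved, the gripper is clear, and the dial measures about 1.50 rad. Handing in.

```bash
python3 -c "
from h import *
print(manip.hand_in())"
```

```text
the job is handed in; nothing more can be done
None
```

I set the flask on the cork mat, stood the amber bottle in the middle of the hot plate, and turned the dial clockwise to its stop. Then I handed the job in; hand-in reports no verdict.

**Last checks:**
- **Flask:** it stands upright, about 2–5 mm from the mat's centre.
- **Bottle:** it stands upright, about 2–5 mm from the plate's centre.
- **Dial:** it measures about 1.50 rad, and I felt the stop as roughly 0.6 N·m.
- **Bystanders:** the jar, cup and spatula are within a few mm of where they started.
- **Robot:** the gripper is clear of everything. The clock read about 22.5 s before the final pictures.

**What disagreed:** the shut fingertips sat about 4 cm higher than the reported TCP. Because of that, the first try at the dial closed on air above the bar, and I mended it by going 4.3 cm lower. It also means the flask and bottle were held at their caps rather than their necks; both still stayed upright and were set down gently.

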